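Refill the test-pack bin, hang it on its louvre and report it stocked

ROBOT

A 6-joint arm with a two-finger parallel gripper is mounted at the origin on a cart in front of the work surface, level with it; the furniture and walls round the work are solid. World frame = base frame: x ahead of the robot, y to its left, z up, the work surface at z = 0. Lengths are in m, angles in degrees, forces in N, time in s.
With the tool pointing down it reaches from about 0.375 to 0.975 m from the base axis. Payload 3.8 kg.
Tool frame: the origin (TCP) lies at the very end of the fingers, on their centre line; the grasp point (between the pads) lies 19 mm behind it; z points along the fingers, y is the line along which they close (so a half turn about z gives the same grasp; the last joint's range is limited). The gripper opens to 88 mm and grips with 3 to 60 N. Pads are 18 mm wide; open, the fingers measure 123 mm over their backs; the gripper's body (75 mm by 187 mm) begins 45 mm behind the grasp point.
Start: joints at [-2.114, 15.12, 91.902, -0, 72.978, -2.114], TCP at [0.675, -0, 0.239] pointing down, gripper open.
Joint ranges: [-150.88, 150.88], [-54.13, 125.18], [17.81, 147.31], [-75.09, 255.09], [0, 152.58], [-146.25, 146.25]. Speed limits (degrees/s): [147.25, 147.25, 180, 180, 180, 180].

INTERFACE

Orientations are given as a 3x3 rotation matrix whose columns are the frame's x, y, z axes.
In Python, from cell import ctrl gives the robot as it stands. Calls block until the motion is done:
- ctrl.goto(position, orientation): joint-space move of the TCP to a pose.
- ctrl.move_linear(position, frame=None, max_speed=0.15, guard=None): straight line of the TCP; frame=None keeps the orientation; max_speed is the mean speed in m/s. With guard (N) it stops when the force on the tool has changed by that much, and returns True; else False.
- ctrl.movej(angles): joint-space move.
- ctrl.move_gripper(opening): finger opening in m; the grip force is fixed at half the most; returns when the fingers have stopped.
- ctrl.hold(seconds).
- ctrl.solve_ik(position, orientation): joint angles nearest the present ones, or None.
- ctrl.snapshot(name): name is "scene" or "side" or "wrist"; returns (picture, depth): 384x512x3 uint8, red, green, blue; 384x512 float32, m along the optical axis (not along the pixel's ray), 0 where there is no reading.
- ctrl.camera_params(name): a dict with "mtx" (3x3 intrinsics, pixels), "extrinsics" (4x4, takes a point from camera to world coordinates). Camera axes: x right, y down, z forward; pixel columns grow to the right and rows downward; lengths in m; the calibration is good to about 2 mm. A picture is of the moment at which its call begins: read the wrist's pose just before it. camera_params takes no time and is no camera call; for the wrist camera it gives the pose at the moment of the call.
A pose or a line that the arm cannot do raises ctrl.MotionError and nothing moves.
- ctrl.finish_job(): hands the job in; it is judged then, once.
Readings, each from a call of its own:
- ctrl.get_t(): time.
- ctrl.get_qpos(): joint angles.
- ctrl.get_dq(): joint speeds.
- ctrl.get_effort(): joint torques, N m.
- ctrl.get_position(): TCP position.
- ctrl.get_eef_rot(): TCP orientation.
- ctrl.get_contact_force(): force on the tool from outside, world axes, zero at the start.
- ctrl.get_wrist_torque(): the same for the moment, N m.
- ctrl.get_finger_gap(): finger opening in m.
- ctrl.get_grip_force(): force on a finger pad.
Only numpy, scipy, OpenCV 4.12 (cv2) and the standard library are available. Lean on these libraries where they do the work, as an engineer would, in place of code of your own. Each camera call takes 0.05 s, during which the arm holds its last target. There are 200 camera calls.

TASK

The empty blue stock bin has come back washed and stands on the worktop. Put every loose foil test pack (the light grey and the teal ones lying on the worktop) into it while it stands there, then hang the filled bin in the free place beside the yellow bin: lift its rear lip over the upright edge of the long lower louvre and let it down until the lip has caught and the bin hangs upright by itself, released. Last, turn the stock dial on the rack's foot to the green mark (stocked) so that it rests in that click, and leave the timer, the dropper bottle and the tape dispenser where they are.

Things in the scene. Friction and masses are not known exactly. Their poses are not given: they have to be found in the camera images.
- bin: Blue open plastic bin, 0.2 kg: 110 (x) x 104 (y) mm, 60 high; walls 3.5, floor 4 thick, front wall 44 high, sides slope down to it over the front 25 mm. Origin: centre of underside; z up, +x to its rear (lip), -x to its front (grip tab). Two feet on the back wall, to x=+59 mm, z 2..16, y=+-36, lean on the louvre once hung. Starts empty, front to the robot. Held by the tab its rear sags a little.
- bin_lip (a point): Middle of the groove roof under the bin's hanging lip: 60.5 mm behind the bin's origin, 56 mm above its underside; bin's axes. The lip, 84 mm wide, is a 4 mm web level with the rear rim and, at its end, a 4 mm flange (bin x=+65..+69 mm) that hangs down to 37 mm above the underside, its last 10 mm bent 2 mm backward. Groove between back wall (x=+55) and flange: 10 mm wide, open below.
- bin_tab (a point): Point to pinch on the bin's upright grip tab at the middle of its front: 56 mm in front of the bin's origin, 90 mm above its underside (14 mm below the tab's top); bin's axes. The tab is 40 mm wide (y) and 10 mm thick (x) and stands 60 mm above the front wall: pinch it across its thickness from above.
- rack: White louvred steel panel 300 mm wide, 240 high on a 4 mm foot plate (reaches 125 mm in front), fixed. Origin: on the worktop, 75 mm in front of the middle of the panel's face; z up, +x away from the robot, y left along the panel. Lower row: two long louvres, middles at y=+75 mm (a fixed yellow bin of the same kind hangs there) and y=-75 mm (free). Above z=160 mm short louvres stand 12 mm out.
- rail_mid (a point): Middle of the free louvre's upper edge, 100 mm above the worktop, 10.5 mm in front of the panel; rack's axes. The louvre: upright sheet, 130 mm wide, 3 thick (rack x=+63..+66 mm, z 30..92); slot behind it 9 mm, open at the top; its top 8 mm flares 4 mm to the front. A hung bin has its flange in the slot, lip on the edge, feet on the sheet: bin origin at rack x=+1 mm, underside 41 mm up, nose 0.07 rad down.
- rail_left (a point): Left end (towards the yellow bin) of the free louvre's upper edge, 65 mm from its middle; rack's axes.
- rail_right (a point): Right end of the free louvre's upper edge, 65 mm from its middle; rack's axes.
- dial (a joint): Angle of the stock dial, rad, growing clockwise seen from above; 0 when its white pointer line points to the rack's front (rack -x). Four click positions with coloured discs: red -1.05, yellow -0.35, green +0.35, white +1.05; let go, it springs to the nearest. Stops at +-1.15. Starts at red or yellow. Takes up to about 0.1 Nm to turn.
- dial_grip (a point): Point to grip the dial: on its upright axis, 53 mm above the worktop. Grey knob on a grey housing (90 x 90 mm, top 30 mm up) at the right end of the rack's foot, 215 mm right of the rack's middle. Its bar is 44 mm long, 14 thick, 37 to 65 mm above the worktop, along this point's x axis (axes turn with the dial), pointer end at -x.
- dial_pointer (a point): Pointer end of the dial's bar: 22 mm from the dial's axis, at the height of its grip point.
- pack_0: Light grey foil-packed test, 62 (x) x 30 (y) x 6 mm, 12 g, lying flat on the worktop beside the bin; origin at the centre of its underside, x along its length, z up. Pinch it across its width, fingertips close above the worktop. Absent in some starts.
- pack_1: Light grey foil-packed test, 62 (x) x 30 (y) x 6 mm, 12 g, lying flat on the worktop beside the bin; origin at the centre of its underside, x along its length, z up. Pinch it across its width, fingertips close above the worktop. Absent in some starts.
- pack_2: Light grey foil-packed test, 62 (x) x 30 (y) x 6 mm, 12 g, lying flat on the worktop beside the bin; origin at the centre of its underside, x along its length, z up. Pinch it across its width, fingertips close above the worktop. Absent in some starts.
- pack_3: Teal foil-packed test, 60 (x) x 22 (y) x 8 mm, 12 g, lying flat on the worktop beside the bin; origin at the centre of its underside, x along its length, z up. Pinch it across its width, fingertips close above the worktop. Absent in some starts.
- pack_4: Teal foil-packed test, 60 (x) x 22 (y) x 8 mm, 12 g, lying flat on the worktop beside the bin; origin at the centre of its underside, x along its length, z up. Pinch it across its width, fingertips close above the worktop. Absent in some starts.
- pack_5: Teal foil-packed test, 60 (x) x 22 (y) x 8 mm, 12 g, lying flat on the worktop beside the bin; origin at the centre of its underside, x along its length, z up. Pinch it across its width, fingertips close above the worktop. Absent in some starts.
- lab_timer: White lab timer, 62 x 62 x 18 mm, lying near the front edge on the left: leave it.
- dropper: Amber dropper bottle, 34 mm across, 102 mm high, standing on the right between the instruments: leave it.
- tape_dispenser: Teal tape dispenser, 25 x 68 x 46 mm, near the front edge on the right: leave it.
Things that resemble listed ones, but are neither listed nor needed, are in the scene too. What is shaped like the pack_2 but red is not meant.

How it is judged (in metres and radians):
On the way, in this order (a step that is already met when the one before it is completed fails the run):
1. every pack present lies in the bin, the bin standing on the worktop (x of pack_0 in the frame of bin between -0.054 and 0.054 m and y of pack_0 in the frame of bin between -0.051 and 0.051 m and z of pack_0 in the frame of bin between -0.002 and 0.06 m and x of pack_1 in the frame of bin between -0.054 and 0.054 m and y of pack_1 in the frame of bin between -0.051 and 0.051 m and z of pack_1 in the frame of bin between -0.002 and 0.06 m and x of pack_2 in the frame of bin between -0.054 and 0.054 m and y of pack_2 in the frame of bin between -0.051 and 0.051 m and z of pack_2 in the frame of bin between -0.002 and 0.06 m and x of pack_3 in the frame of bin between -0.054 and 0.054 m and y of pack_3 in the frame of bin between -0.051 and 0.051 m and z of pack_3 in the frame of bin between -0.002 and 0.06 m and x of pack_4 in the frame of bin between -0.054 and 0.054 m and y of pack_4 in the frame of bin between -0.051 and 0.051 m and z of pack_4 in the frame of bin between -0.002 and 0.06 m and x of pack_5 in the frame of bin between -0.054 and 0.054 m and y of pack_5 in the frame of bin between -0.051 and 0.051 m and z of pack_5 in the frame of bin between -0.002 and 0.06 m and height (world z) of bin below 0.01 m and angle between bin's own z axis and vertical below 0.1 rad), for 0.3 s.
2. the filled bin hangs upright by its lip on the free louvre, released (x of pack_0 in the frame of bin between -0.054 and 0.054 m and y of pack_0 in the frame of bin between -0.051 and 0.051 m and z of pack_0 in the frame of bin between -0.002 and 0.06 m and x of pack_1 in the frame of bin between -0.054 and 0.054 m and y of pack_1 in the frame of bin between -0.051 and 0.051 m and z of pack_1 in the frame of bin between -0.002 and 0.06 m and x of pack_2 in the frame of bin between -0.054 and 0.054 m and y of pack_2 in the frame of bin between -0.051 and 0.051 m and z of pack_2 in the frame of bin between -0.002 and 0.06 m and x of pack_3 in the frame of bin between -0.054 and 0.054 m and y of pack_3 in the frame of bin between -0.051 and 0.051 m and z of pack_3 in the frame of bin between -0.002 and 0.06 m and x of pack_4 in the frame of bin between -0.054 and 0.054 m and y of pack_4 in the frame of bin between -0.051 and 0.051 m and z of pack_4 in the frame of bin between -0.002 and 0.06 m and x of pack_5 in the frame of bin between -0.054 and 0.054 m and y of pack_5 in the frame of bin between -0.051 and 0.051 m and z of pack_5 in the frame of bin between -0.002 and 0.06 m and x of bin_lip in the frame of rail_mid between -0.008 and 0.008 m and y of bin_lip in the frame of rail_mid between -0.026 and 0.026 m and z of bin_lip in the frame of rail_mid between -0.004 and 0.005 m and angle between bin's own z axis and vertical below 0.14 rad and angle between the y axis of bin and the y axis of rail_mid, either way round below 0.1 rad and contact force between bin and the fingers below 0.2 N and linear speed of bin below 0.02 m/s), for 0.4 s.
3. the dial rests at the green mark (value of joint dial between 0.2 and 0.5 rad and velocity of joint dial between -0.1 and 0.1 rad/s), for 0.3 s.
At the end, for the whole second after the job is handed in: All packs present are in the bin; the bin hangs by its lip on the free right-hand louvre (within 8 mm front to back, 26 mm along it, 5 mm in height; tilt under 0.14 rad, square within 0.10 rad), released, at rest; the dial is in the green click (0.20 to 0.50 rad) (all of step 2 and value of joint dial between 0.2 and 0.5 rad and contact force between bin and the arm below 0.2 N and contact force between rack and the fingers below 0.2 N); the robot touches nothing.
It fails at once if the timer, the dropper bottle or the tape dispenser is shifted by more than 30 mm (distance of any of lab_timer, dropper, tape_dispenser from where it was at the start of the episode above 0.03 m).
Of pack_0, pack_1, pack_2, pack_3, pack_4, pack_5 only 4 to 6 are there at a start; the rules pass over those that are not, and their reading is None.
At some moment in a run one of pack_0, pack_1, pack_2, pack_3, pack_4, pack_5, bin may be knocked a few centimetres aside while the robot is not near it.
Once in a run the grip may slacken for a moment while it holds something.
It also fails if it takes over 210 s, if anything falls off the work surface, if the arm or the gripper's body presses on something with over 40 N, if the wrist force passes 120 N, or if a joint passes its speed limit or range.

## Working session

There is one attempt and no reset: what is moved stays moved. The work goes in short steps, each a Python script; the robot and the scene stay as the last script left them, time stands still between calls to the robot, and variables do not carry over. Pictures are saved under pics/ and viewed, at most 17 in all, crops included, and the job is handed in when it is done.

```bash
ls; mkdir -p pics
python3 - <<'E'
from cell import ctrl
import cv2,numpy as np
for n in("scene","side","wrist"):
    p,d=ctrl.snapshot(n); cv2.imwrite(f"pics/{n}0.png",p[:,:,::-1]); np.savez(f"{n}0.npz",p=p,d=d,**ctrl.camera_params(n))
    print(n,ctrl.camera_params(n))
a=cv2.imread("pics/scene0.png"); cv2.imwrite("pics/scene0b.png",cv2.resize(a,(800,600),interpolation=cv2.INTER_CUBIC))
E
```

```text
pics
scene {'mtx': array([[395.30583697,   0.        , 256.7857892 ],
       [  0.        , 395.30583697, 189.3359231 ],
       [  0.        ,   0.        ,   1.        ]]), 'extrinsics': array([[ 0.7351198 , -0.48046158,  0.47828397,  0.03344752],
       [-0.67793128, -0.52393782,  0.51565332, -0.58812509],
       [ 0.00283945, -0.70331062, -0.710877  ,  0.898289  ],
       [ 0.        ,  0.        ,  0.        ,  1.        ]])}
side {'mtx': array([[384.73396565,   0.        , 245.75508091],
       [  0.        , 384.73396565, 188.21639236],
       [  0.        ,   0.        ,   1.        ]]), 'extrinsics': array([[ 0.88646523, -0.24594922,  0.3920311 ,  0.11789346],
       [-0.46278477, -0.46540587,  0.75447176, -0.83711604],
       [-0.00310816, -0.850239  , -0.52638767,  0.67758016],
       [ 0.        ,  0.        ,  0.        ,  1.        ]])}
wrist {'mtx': array([[280.21423367,   0.        , 261.54358093],
       [  0.        , 280.21423367, 189.99474837],
       [  0.        ,   0.        ,   1.        ]]), 'extrinsics': array([[ 9.99998875e-01,  1.00061211e-03, -1.11774767e-03,
         6.74140120e-01],
       [ 6.58007722e-04, -9.62124973e-01, -2.72607968e-01,
         6.86356692e-02],
       [-1.34818778e-03,  2.72606926e-01, -9.62124548e-01,
         3.83023963e-01],
       [ 0.00000000e+00,  0.00000000e+00,  0.00000000e+00,
         1.00000000e+00]])}
```

View pics/scene0b.png

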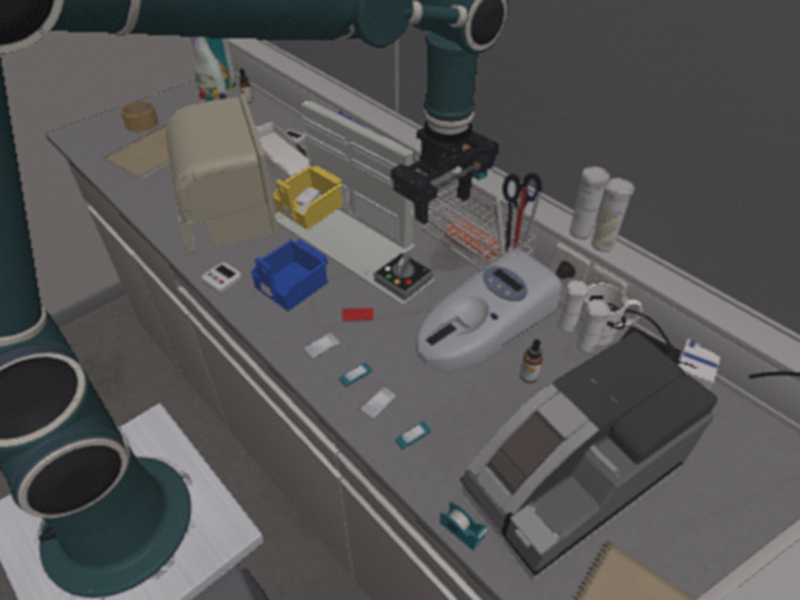

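View pics/side0.png

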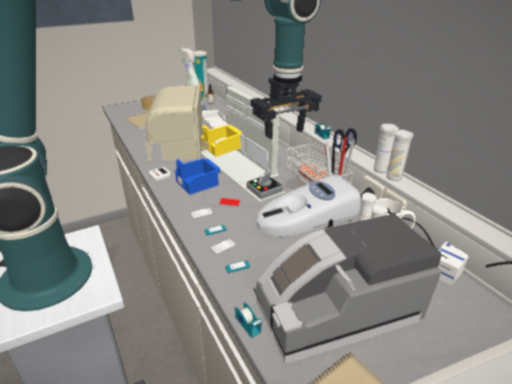

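View pics/wrist0.png

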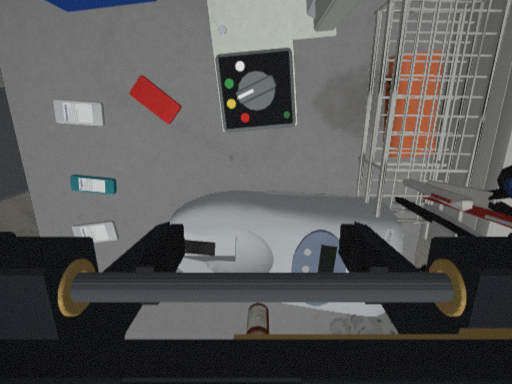

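The four wanted packs, by pixel in the 800x600 scene picture: greys at (322,346) and (378,403), teals at (356,374) and (413,434). Possible confusions are the red pack (358,314), the white pack inside the yellow bin (308,195), the teal tape dispenser (463,525) and the timer (221,276). The blue bin is at (290,273). The dial at (405,268) appears to be at yellow. Next I take one closer wrist view.

```bash
cat > h.py <<'E'
from cell import ctrl
import cv2,numpy as np
def R(yaw):  # tool down, tool x at yaw (rad)
    c,s=np.cos(yaw),np.sin(yaw); return np.array([[c,s,0],[s,-c,0],[0,0,-1.]])
def snap(n,name=None,scale=None):
    cp=ctrl.camera_params(n); p,d=ctrl.snapshot(n)
    if name: cv2.imwrite(f"pics/{name}.png",p[:,:,::-1]); np.savez(f"{name}.npz",p=p,d=d,**cp)
    return p,d,cp
def world(d,cp):
    v,u=np.indices(d.shape); K=cp["mtx"]; 
    c=np.stack([(u-K[0,2])/K[0,0]*d,(v-K[1,2])/K[1,1]*d,d],-1)
    E=cp["extrinsics"]; return c@E[:3,:3].T+E[:3,3]
def pix(P,cp):
    E=cp["extrinsics"]; c=(np.asarray(P)-E[:3,3])@E[:3,:3]; q=c@cp["mtx"].T; return q[...,:2]/q[...,2:]
E
python3 - <<'E'
from h import *
for n,pts in(("scene",[(322,346),(378,403),(356,374),(413,434),(358,314),(290,273),(405,268),(221,276)]),):
    z=np.load(n+"0.npz"); W=world(z["d"],z)
    for u,v in pts: print((u,v),W[int(v*.64),int(u*.64)].round(3))
print(ctrl.get_eef_rot().round(3))
for p,y in [((0.55,-0.13,0.40),0),((0.5,-.1,.40),0),((.55,-.08,.42),0)]:
    print(p,ctrl.solve_ik(p,R(y)))
ctrl.goto((0.52,-0.10,0.38),R(0)); p,d,cp=snap("wrist","w1"); print(ctrl.get_t())
E
```

```text
(322, 346) [0.433 0.061 0.009]
(378, 403) [ 0.427 -0.102  0.006]
(356, 374) [ 0.437 -0.03   0.008]
(413, 434) [ 0.428 -0.191  0.009]
(358, 314) [0.537 0.081 0.009]
(290, 273) [0.506 0.269 0.009]
(405, 268) [0.668 0.086 0.046]
(221, 276) [0.391 0.35  0.016]
[[ 0.     1.    -0.002]
 [ 1.    -0.     0.   ]
 [ 0.    -0.002 -1.   ]]
(0.55, -0.13, 0.4) [-1.58237665e+01 -1.23853170e-01  9.23634187e+01 -2.54444375e-14
  8.77604344e+01  7.41762335e+01]
(0.5, -0.1, 0.4) [-1.41089658e+01 -6.34016340e+00  9.82627245e+01 -2.54444375e-14
  8.80774389e+01  7.58910342e+01]
(0.55, -0.08, 0.42) [-1.08436764e+01 -1.22678263e+00  9.14300455e+01 -2.54444375e-14
  8.97967371e+01  7.91563236e+01]
1.4417
```

View pics/w1.png

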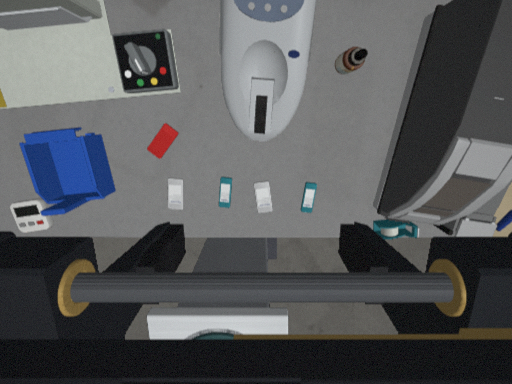

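The wrist view shows exactly four packs: grey (175,194), teal (225,192), grey (263,197) and teal (309,197). The red decoy is at (162,141), the bin at (68,170) and the dial at (143,62). Next I measure the poses.

```bash
cat >> h.py <<'E'
def packs(p,d,cp):
    W=world(d,cp); hsv=cv2.cvtColor(p,cv2.COLOR_RGB2HSV); out=[]
    h,s,v=[hsv[...,i].astype(int) for i in range(3)]
    roi=(W[...,0]>.36)&(W[...,0]<.62)&(W[...,1]>-.35)&(W[...,1]<.45)&(d>0)&(W[...,2]<.03)
    m=(roi&((v>140)&(s<60)|(h>80)&(h<100)&(s>90)&(v>60))).astype(np.uint8)
    m=cv2.morphologyEx(m,cv2.MORPH_CLOSE,np.ones((5,5)))
    n,L,st,_=cv2.connectedComponentsWithStats(m)
    for i in range(1,n):
        if st[i,4]<40: continue
        q=W[L==i]; (c,wh,a)=cv2.minAreaRect((q[:,:2]*1000).astype(np.float32))
        if wh[0]<wh[1]: a+=90
        a=(a+90)%180-90
        out.append((np.array(c)/1000,np.radians(a),sorted(np.round(wh,1)),q[:,2].mean(),st[i,:2]+st[i,2:4]//2,h[L==i].mean()))
    return out
def blue(p,d,cp):
    W=world(d,cp); hsv=cv2.cvtColor(p,cv2.COLOR_RGB2HSV)
    m=(hsv[...,0]>105)&(hsv[...,0]<130)&(hsv[...,1]>120)&(d>0)&(W[...,0]<.7)&(W[...,1]>0)
    return W[m]
E
python3 - <<'E'
from h import *
z=np.load("w1.npz")
for o in packs(z["p"],z["d"],z): print(o[0].round(4),np.degrees(o[1]).round(1),o[2],round(float(o[3]),4),o[4],round(o[5]))
for f in("w1","scene0","side0"):
    z=np.load(f+".npz"); B=blue(z["p"],z["d"],z)
    for lo in (.01,.05):
        q=B[B[:,2]>lo]; print(f,lo,len(q),cv2.minAreaRect((q[:,:2]*1000).astype(np.float32)),np.percentile(q[:,2],[1,50,99]).round(3))
    print("tab",B[B[:,2]>.075].mean(0).round(4),(B[:,2]>.075).sum())
E
```

```text
[0.6057 0.1336] 89.5 [np.float64(28.6), np.float64(469.7)] 0.0045 [ 86 101] 48
[ 0.4371 -0.0306] -5.6 [np.float64(21.6), np.float64(62.3)] 0.007 [225 192] 93
[0.433  0.0661] -4.5 [np.float64(28.1), np.float64(65.5)] 0.005 [175 194] 97
[ 0.491  -0.0971] 6.5 [np.float64(30.3), np.float64(194.8)] 0.0061 [263 197] 96
[ 0.4982 -0.1633] 22.5 [np.float64(44.8), np.float64(216.4)] 0.0086 [309 197] 94
[0.4658 0.1418] -70.3 [np.float64(69.3), np.float64(540.8)] 0.0175 [ 31 216] 41
[ 0.3709 -0.3382] -82.5 [np.float64(21.9), np.float64(25.9)] 0.013 [382 225] 94
w1 0.01 3768 ((561.4453735351562, 197.2727813720703), (149.22775268554688, 319.8307800292969), 59.350887298583984) [0.011 0.046 0.103]
w1 0.05 1629 ((493.1864013671875, 240.79580688476562), (129.63450622558594, 109.46224212646484), 5.904959678649902) [0.05  0.059 0.104]
tab [0.4359 0.228  0.0953] 264
scene0 0.01 1076 ((491.787109375, 241.01107788085938), (131.62974548339844, 109.78759002685547), 5.248234272003174) [0.01  0.045 0.104]
scene0 0.05 444 ((491.7431335449219, 241.08023071289062), (131.543701171875, 109.58863067626953), 5.722150802612305) [0.05  0.06  0.106]
tab [0.4309 0.2298 0.0939] 85
side0 0.01 990 ((491.2694396972656, 240.39578247070312), (132.11788940429688, 112.82540130615234), 6.6817498207092285) [0.011 0.041 0.102]
side0 0.05 333 ((491.13970947265625, 240.87826538085938), (132.0289764404297, 111.84981536865234), 6.944896221160889) [0.05  0.058 0.104]
tab [0.4317 0.2259 0.0915] 59
```

```bash
cat >> h.py <<'E'
def plane(uv,cp,z):
    K,E=cp["mtx"],cp["extrinsics"]; uv=np.asarray(uv,float).reshape(-1,2)
    r=np.c_[(uv-K[[0,1],[2,2]])/K[0,0],np.ones(len(uv))]@E[:3,:3].T
    return E[:3,3]+r*((z-E[2,3])/r[:,2])[:,None]
def packs(p,cp,z=.006):
    hsv=cv2.cvtColor(p,cv2.COLOR_RGB2HSV).astype(int); h,s,v=[hsv[...,i] for i in range(3)]
    m=((v>140)&(s<60)|(h>80)&(h<100)&(s>90)&(v>60)).astype(np.uint8)
    m=cv2.morphologyEx(m,cv2.MORPH_CLOSE,np.ones((5,5)))
    out=[]
    for c in cv2.findContours(m,cv2.RETR_EXTERNAL,cv2.CHAIN_APPROX_NONE)[0]:
        if cv2.contourArea(c)<60: continue
        q=plane(c,cp,z)[:,:2]; ce,wh,a=cv2.minAreaRect((q*1000).astype(np.float32))
        if wh[0]<wh[1]: a+=90
        if 15<min(wh)<36 and 50<max(wh)<75: out.append((np.array(ce)/1000,np.radians((a+90)%180-90),np.round(sorted(wh),1)))
    return out
def pick(xy):
    """hover, look, grasp the pack nearest xy; True if held"""
    ctrl.goto((xy[0]+.07,xy[1],.22),R(np.pi)); p,d,cp=snap("wrist")
    c=[o for o in packs(p,cp) if np.hypot(*(o[0]-xy))<.04]
    if not c: print("none near",xy,[o[0] for o in packs(p,cp)]); cv2.imwrite("pics/miss.png",p[:,:,::-1]); return False
    c=min(c,key=lambda o:np.hypot(*(o[0]-xy))); (x,y),a,wh=c; print("pack",c)
    ctrl.move_gripper(.055); ctrl.goto((x,y,.06),R(np.pi+a)); ctrl.move_linear((x,y,.002),max_speed=.1)
    ctrl.move_gripper(0.0); ctrl.move_linear((x,y,.14),max_speed=.2); g=ctrl.get_finger_gap(); print("gap",g); return g>.015
def place(o,yaw,z,dx=0):
    t=np.array(o)+dx*np.array([np.cos(yaw),np.sin(yaw)])
    ctrl.goto((*t,.17),R(np.pi+yaw)); g=ctrl.get_finger_gap()
    if g<.015: print("lost",g); return False
    ctrl.move_linear((*t,z),max_speed=.15); g=ctrl.get_finger_gap(); ctrl.move_gripper(g+.022); ctrl.hold(.2); ctrl.move_linear((*t,.17),max_speed=.25); return True
E
python3 - <<'E'
from h import *
z=np.load("w1.npz")
for o in packs(z["p"],z): print(o)
print(pick((.437,-.03)), ctrl.get_t())
# close look at the bin while holding the pack
ctrl.goto((.56,.235,.22),R(np.pi)); p,d,cp=snap("wrist","bin1"); B=blue(p,d,cp); q=B[(B[:,2]>.05)&(B[:,2]<.11)]
print(cv2.minAreaRect((q[:,:2]*1000).astype(np.float32)),B[B[:,2]>.1].mean(0),ctrl.get_finger_gap(),ctrl.get_t())
E
```

```text
(array([ 0.42805371, -0.19213817]), np.float64(-0.1256027996494616), array([22.2, 59.8]))
(array([ 0.42820679, -0.10428562]), np.float64(0.13140320611554623), array([29.5, 62.6]))
(array([0.43450137, 0.06589426]), np.float64(-0.07542431733851564), array([27.3, 62.8]))
(array([ 0.43838904, -0.03082104]), np.float64(-0.09910541206760923), array([22. , 59.6]))
pack (array([ 0.4377634 , -0.03040521]), np.float64(-0.10141610378741647), array([21.7, 59.1]))
gap 0.02142708317797616
True 7.6083
((492.4710388183594, 240.70932006835938), (129.028564453125, 107.56057739257812), 6.095481872558594) [0.45301978 0.2317382  0.14076009] 0.021330707157981733 8.8167
```

View pics/bin1.png

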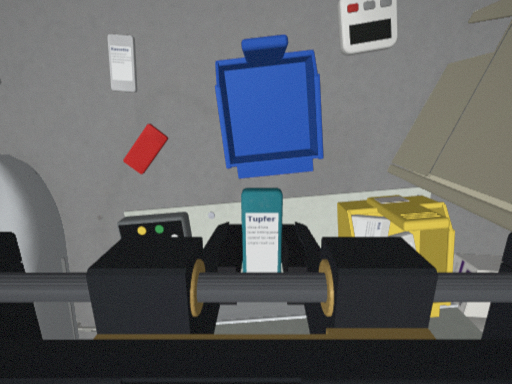

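The teal pack is held. The bin is seen whole: tab (265,47), lip (275,168), yaw about 6°. Placing the packs now.

Run:
```python
from h import *
o,yaw=(.4885,.2404),.106
print(place(o,yaw,.022))
for i,xy in enumerate([(.4345,.066),(.428,-.104),(.428,-.192)]):
    for k in range(2):
        if pick(np.array(xy)):
            if place(o,yaw,.03+.008*i,.006*(-1)**i): break
    print(i,ctrl.get_t())
    if i<2: 
        ctrl.goto((.56,.235,.22),R(np.pi)); p,d,cp=snap("wrist",f"bin2{i}"); B=blue(p,d,cp); q=B[(B[:,2]>.05)&(B[:,2]<.11)]
        r=cv2.minAreaRect((q[:,:2]*1000).astype(np.float32)); print(r)
ctrl.goto((.56,.235,.22),R(np.pi)); p,d,cp=snap("wrist","bin3"); B=blue(p,d,cp); q=B[(B[:,2]>.05)&(B[:,2]<.11)]
print(cv2.minAreaRect((q[:,:2]*1000).astype(np.float32)),ctrl.get_t())
```

```text
True
pack (array([0.43429111, 0.06615496]), np.float64(-0.06726385912629483), array([29.6, 62.3]))
gap 0.029016138373119085
0 19.125
((492.00030517578125, 240.59860229492188), (129.320068359375, 107.47875213623047), 6.265945911407471)
pack (array([ 0.45024997, -0.13288187]), np.float64(0.13096366802238546), array([29.1, 61.9]))
gap 0.028845339774913895
1 27.8417
((492.1065368652344, 240.76100158691406), (129.1796417236328, 107.48954010009766), 6.02152681350708)
pack (array([ 0.42757187, -0.19244164]), np.float64(-0.13088091861388965), array([21.8, 59. ]))
gap 0.02130055044060659
2 37.125
((491.9586486816406, 240.73391723632812), (129.0088348388672, 107.48460388183594), 6.0434112548828125) 37.6
```

View pics/bin3.png

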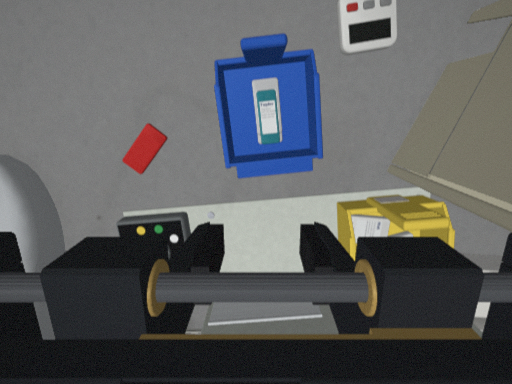

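All four packs are stacked in the bin at (268,112). Now I look at the free louvre and the dial from above.

Run:
```python
from h import *
ctrl.goto((.64,.20,.30),R(0)); p,d,cp=snap("wrist","rack1"); W=world(d,cp)
cv2.imwrite("pics/rack1b.png",cv2.resize(p[:260,:,::-1],(800,406),interpolation=cv2.INTER_CUBIC))
for v in range(20,235,12):
    print(v,[tuple(np.round(W[v,u],3)) for u in (150,260,330)])
print(ctrl.get_t())
```

```text
20 [(np.float64(0.832), np.float64(0.356), np.float64(0.0)), (np.float64(0.832), np.float64(0.201), np.float64(-0.001)), (np.float64(0.81), np.float64(0.12), np.float64(0.081))]
32 [(np.float64(0.817), np.float64(0.358), np.float64(-0.001)), (np.float64(0.817), np.float64(0.201), np.float64(-0.002)), (np.float64(0.807), np.float64(0.111), np.float64(0.043))]
44 [(np.float64(0.802), np.float64(0.359), np.float64(-0.001)), (np.float64(0.751), np.float64(0.2), np.float64(0.241)), (np.float64(0.802), np.float64(0.1), np.float64(-0.002))]
56 [(np.float64(0.744), np.float64(0.273), np.float64(0.241)), (np.float64(0.744), np.float64(0.2), np.float64(0.24)), (np.float64(0.786), np.float64(0.099), np.float64(-0.0))]
68 [(np.float64(0.737), np.float64(0.274), np.float64(0.242)), (np.float64(0.737), np.float64(0.2), np.float64(0.24)), (np.float64(0.77), np.float64(0.098), np.float64(-0.001))]
80 [(np.float64(0.729), np.float64(0.275), np.float64(0.24)), (np.float64(0.733), np.float64(0.2), np.float64(0.203)), (np.float64(0.753), np.float64(0.097), np.float64(-0.001))]
92 [(np.float64(0.724), np
[... 1459 characters left out ...]
65), np.float64(0.041)), (np.float64(0.586), np.float64(0.201), np.float64(-0.002)), (np.float64(0.587), np.float64(0.085), np.float64(-0.001))]
200 [(np.float64(0.592), np.float64(0.351), np.float64(0.081)), (np.float64(0.565), np.float64(0.201), np.float64(-0.001)), (np.float64(0.566), np.float64(0.084), np.float64(-0.001))]
212 [(np.float64(0.544), np.float64(0.387), np.float64(-0.001)), (np.float64(0.549), np.float64(0.201), np.float64(0.012)), (np.float64(0.546), np.float64(0.084), np.float64(0.004))]
224 [(np.float64(0.522), np.float64(0.389), np.float64(-0.001)), (np.float64(0.548), np.float64(0.201), np.float64(0.06)), (np.float64(0.525), np.float64(0.082), np.float64(0.004))]
40.225
```

View pics/rack1b.png

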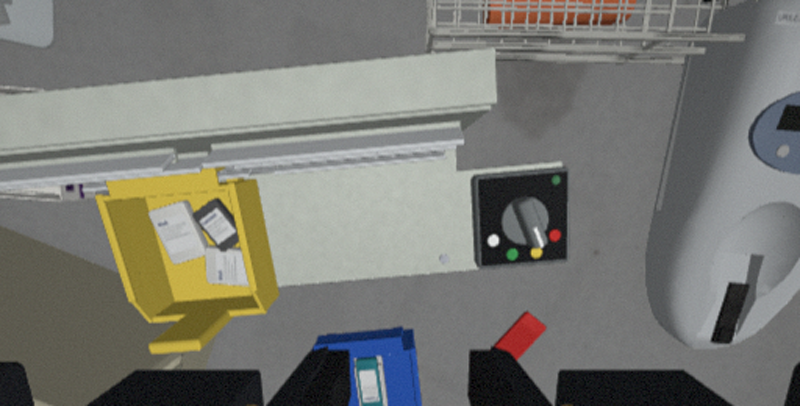

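The bar's pointer (540,245) is at yellow (536,252), the green disc is at (512,254), and the louvre edge is hidden under the upper row. I tilt the camera for a frontal view.

```bash
cat >> h.py <<'E'
def Rt(yaw,t): # tool tilted forward by t about the heading yaw
    c,s=np.cos(t),np.sin(t); ry=np.array([[c,0,-s],[0,1,0],[s,0,c]]) 
    z=np.array([[np.cos(yaw),-np.sin(yaw),0],[np.sin(yaw),np.cos(yaw),0],[0,0,1]])
    return z@ry@R(0)
E
python3 - <<'E'
from h import *
print(Rt(0,.8).round(2))
ctrl.goto((.54,.20,.25),Rt(0,.85)); p,d,cp=snap("wrist","rack2"); print(cp["extrinsics"].round(3))
cv2.imwrite("pics/rack2b.png",cv2.resize(p[:260,:,::-1],(800,406),interpolation=cv2.INTER_CUBIC))
E
```

```text
[[ 0.7   0.    0.72]
 [ 0.   -1.    0.  ]
 [ 0.72  0.   -0.7 ]]Traceback (most recent call last):
  File "<stdin>", line 3, in <module>
cell.MotionError: the arm cannot take that pose within its joint ranges
```

Run:
```python
from h import *
for t in (.85,.7,.6,.5,.4):
    for x in (.5,.54,.58,.62):
        for z in (.25,.3,.35):
            if ctrl.solve_ik((x,.2,z),Rt(0,t)) is not None: print(t,x,z); break
    else: continue
t=next(t for t in (.85,.7,.6,.5,.4) if ctrl.solve_ik((.58,.2,.25),Rt(0,t)) is not None)
ctrl.goto((.58,.20,.25),Rt(0,t)); p,d,cp=snap("wrist","rack2"); print(t,cp["extrinsics"].round(3))
cv2.imwrite("pics/rack2b.png",cv2.resize(p[:260,:,::-1],(800,406),interpolation=cv2.INTER_CUBIC))
```

```text
0.85 0.54 0.35
0.85 0.58 0.35
0.85 0.62 0.35
0.7 0.5 0.25
0.7 0.54 0.25
0.7 0.58 0.25
0.7 0.62 0.25
0.6 0.5 0.25
0.6 0.54 0.25
0.6 0.58 0.25
0.6 0.62 0.25
0.5 0.5 0.25
0.5 0.54 0.25
0.5 0.58 0.25
0.5 0.62 0.25
0.4 0.5 0.25
0.4 0.54 0.25
0.4 0.58 0.25
0.4 0.62 0.25
0.7 [[ 0.001 -0.911  0.413  0.54 ]
 [-1.    -0.001  0.     0.199]
 [-0.    -0.413 -0.911  0.408]
 [ 0.     0.     0.     1.   ]]
```

View pics/rack2b.png

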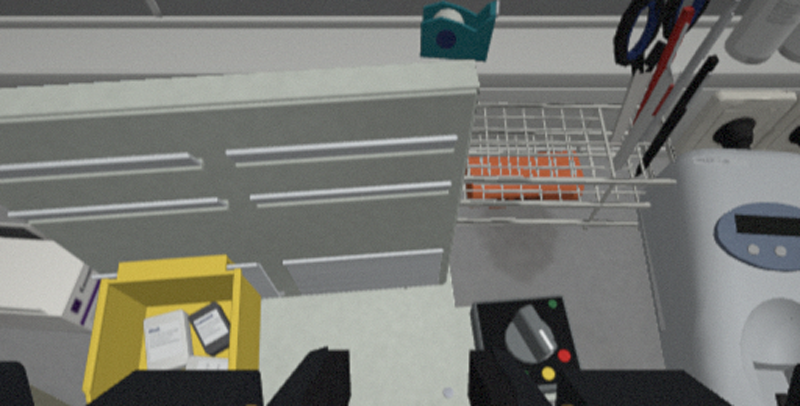

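The free louvre's upper edge runs from about (283,262) to (442,251) in this picture. I enlarge it.

Run:
```python
from h import *
z=np.load("rack2.npz"); p=z["p"][145:195,165:298,::-1]
cv2.imwrite("pics/rack2c.png",cv2.resize(p,None,fx=6,fy=6,interpolation=cv2.INTER_CUBIC))
W=world(z["d"],z)
for u in (200,240,270):
    print(u,[(v,)+tuple(W[v,u].round(3)) for v in range(154,186,2)])
f=W.reshape(-1,3); 
m=(f[:,1]>.10)&(f[:,1]<.3)&(f[:,2]>.105)&(f[:,2]<.15)&(f[:,0]>.68)&(f[:,0]<.78); 
a=np.polyfit(f[m,1],f[m,0],1); r=f[m,0]-np.polyval(a,f[m,1]); k=abs(r)<.004; a=np.polyfit(f[m][k,1],f[m][k,0],1); print("face x=a*y+b",a,m.sum(),k.sum(),r[k].std())
```

```text
200 [(154, np.float64(0.727), np.float64(0.277), np.float64(0.104)), (156, np.float64(0.727), np.float64(0.278), np.float64(0.1)), (158, np.float64(0.726), np.float64(0.278), np.float64(0.097)), (160, np.float64(0.727), np.float64(0.28), np.float64(0.09)), (162, np.float64(0.726), np.float64(0.28), np.float64(0.087)), (164, np.float64(0.727), np.float64(0.282), np.float64(0.08)), (166, np.float64(0.713), np.float64(0.277), np.float64(0.099)), (168, np.float64(0.714), np.float64(0.278), np.float64(0.091)), (170, np.float64(0.714), np.float64(0.279), np.float64(0.086)), (172, np.float64(0.714), np.float64(0.28), np.float64(0.081)), (174, np.float64(0.714), np.float64(0.281), np.float64(0.075)), (176, np.float64(0.714), np.float64(0.283), np.float64(0.069)), (178, np.float64(0.714), np.float64(0.284), np.float64(0.063)), (180, np.float64(0.714), np.float64(0.285), np.float64(0.056)), (182, np.float64(0.713), np.float64(0.286), np.float64(0.052)), (184, np.float64(0.714), np.float64(0.288), np.float64(0.044))]
240 [(154, np.float64(0.731), np.float64(0.227), np.float64(0.098)), (156, np.
[... 1344 characters left out ...]
float64(0.722), np.float64(0.188), np.float64(0.082)), (168, np.float64(0.723), np.float64(0.188), np.float64(0.076)), (170, np.float64(0.722), np.float64(0.188), np.float64(0.071)), (172, np.float64(0.722), np.float64(0.187), np.float64(0.065)), (174, np.float64(0.722), np.float64(0.187), np.float64(0.059)), (176, np.float64(0.723), np.float64(0.187), np.float64(0.052)), (178, np.float64(0.723), np.float64(0.187), np.float64(0.045)), (180, np.float64(0.723), np.float64(0.187), np.float64(0.039)), (182, np.float64(0.722), np.float64(0.186), np.float64(0.033)), (184, np.float64(0.733), np.float64(0.186), np.float64(0.004))]
face x=a*y+b [-0.0891523   0.75124564] 2545 2545 0.000473222559823896
```

View pics/rack2c.png

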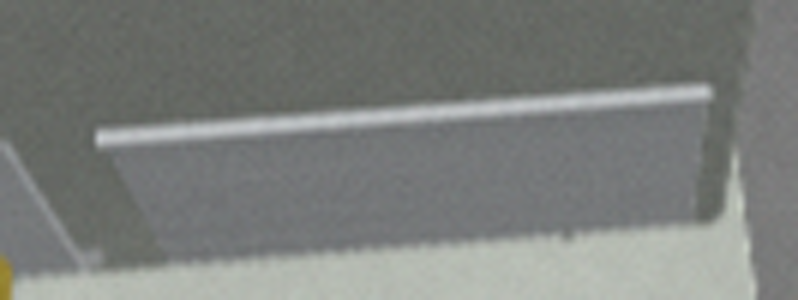

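Run:
```python
from h import *
z=np.load("rack2.npz"); e=plane([(180.9,167.5),(283.1,160.0)],z,.1); m=e.mean(0); d=e[0]-e[1]; print(e.round(4),m.round(4),np.hypot(*d[:2]),np.arctan2(-d[0],d[1]))
z=np.load("bin3.npz"); B=blue(z["p"],z["d"],z); t=B[(B[:,2]>.098)&(B[:,2]<.107)&(B[:,0]<.45)]; print("tabtop",cv2.minAreaRect((t[:,:2]*1000).astype(np.float32)),len(t))
by=.1055; o=np.array([.4882,.2403]); tab=o-.056*np.array([np.cos(by),np.sin(by)]); print(tab)
Rg=R(np.pi/2+by); print(Rg.round(2))
ctrl.goto((.52,.2,.30),R(np.pi/2)); ctrl.move_gripper(.05)
ctrl.goto((*tab,.16),Rg); f0=ctrl.get_contact_force()
print(ctrl.move_linear((*tab,.072),max_speed=.1,guard=8)); 
ctrl.move_gripper(0); print("gap",ctrl.get_finger_gap(),ctrl.get_grip_force())
ctrl.move_linear((*tab,.175),max_speed=.06); print(ctrl.get_finger_gap(),ctrl.get_contact_force()-f0,ctrl.get_t())
p,d,cp=snap("wrist","held1"); snap("side","held1s")
```

```text
[[0.7099 0.2999 0.1   ]
 [0.7208 0.1717 0.1   ]] [0.7154 0.2358 0.1   ] 0.12865780474298458 0.08495095291328826
tabtop ((432.6660461425781, 234.43157958984375), (9.731407165527344, 38.49166488647461), 5.748013496398926) 594
[0.43251136 0.23440295]
[[-0.11  0.99  0.  ]
 [ 0.99  0.11  0.  ]
 [ 0.    0.   -1.  ]]
False
gap 0.009445648158010777 30.000275135971606
0.009413570785162835 [-0.61091993 -0.70229444 -2.07483145] 47.5083
```

View pics/held1.png

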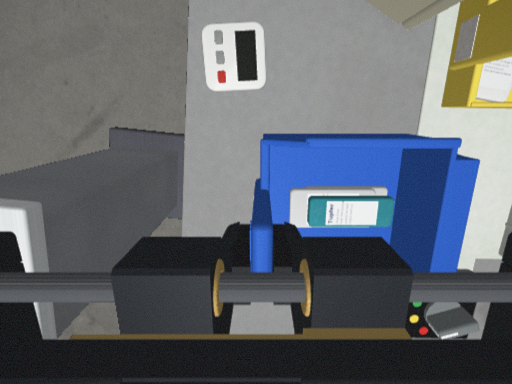

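The bin is held with the packs inside: stack at (340,205), rear lip at (460,200). I measure the sag.

Run:
```python
from h import *
z=np.load("held1.npz"); B=blue(z["p"],z["d"],z); by=.1055
tab=np.array([.4325,.2344]); c,s=np.cos(by),np.sin(by)
D=B[:,:2]-tab; X=D@[c,s]; Y=D@[-s,c]; Z=B[:,2]
k=(Y>0)&(Y<.06)
for a in np.arange(-.01,.135,.006):
    m=k&(X>=a)&(X<a+.006)
    if m.sum()>5: print(round(a+.003,3),m.sum(),np.percentile(Z[m],[50,95,99]).round(4),Y[m].max().round(3))
z=np.load("held1s.npz"); B=blue(z["p"],z["d"],z);D=B[:,:2]-tab; X=D@[c,s]; Y=D@[-s,c]; Z=B[:,2]; print("side")
for a in np.arange(-.01,.135,.012):
    m=(X>=a)&(X<a+.012)&(abs(Y)<.06)
    if m.sum()>3: print(round(a+.006,3),m.sum(),np.percentile(Z[m],[2,50,98]).round(4))
```

```text
-0.007 354 [0.2008 0.2057 0.2151] 0.025
-0.001 1347 [0.1965 0.2065 0.2504] 0.053
0.005 759 [0.1483 0.2053 0.2058] 0.053
0.011 583 [0.106  0.1754 0.2442] 0.053
0.017 582 [0.1061 0.2433 0.2444] 0.053
0.023 539 [0.1062 0.2431 0.2445] 0.054
0.029 498 [0.1062 0.2434 0.2445] 0.054
0.035 505 [0.1062 0.2512 0.259 ] 0.054
0.041 434 [0.1062 0.1622 0.1629] 0.054
0.047 456 [0.1062 0.1629 0.2513] 0.054
0.053 447 [0.106  0.1623 0.2508] 0.054
0.059 436 [0.106  0.162  0.1627] 0.054
0.065 435 [0.1059 0.1619 0.1626] 0.054
0.071 431 [0.1059 0.162  0.1626] 0.054
0.077 437 [0.1059 0.162  0.1629] 0.054
0.083 437 [0.1059 0.1619 0.1624] 0.054
0.089 436 [0.106  0.1619 0.1624] 0.054
0.095 429 [0.1058 0.162  0.1623] 0.054
0.101 493 [0.1057 0.1619 0.1625] 0.054
0.107 3912 [0.1437 0.1618 0.1624] 0.054
0.113 718 [0.1614 0.1624 0.1629] 0.053
0.119 727 [0.1615 0.1625 0.1629] 0.043
0.125 152 [0.1612 0.1621 0.1624] 0.042
side
-0.004 172 [0.1103 0.1504 0.2055]
0.008 77 [0.107  0.1425 0.2051]
0.02 60 [0.1064 0.1347 0.1864]
0.032 79 [0.1067 0.1328 0.1616]
0.044 94 [0.1071 0.1329 0.1614]
0.056 106 [0.1076 0.1368 0.1623]
0.068 109 [0.1083 0.1354 0.1618]
0.08 97 [0.1064 0.1362 0.1619]
0.092 97 [0.1093 0.1366 0.161 ]
0.104 183 [0.1124 0.1458 0.1621]
0.116 44 [0.1499 0.1611 0.1629]
```

Sag is negligible and the bin sits square in the grip. Now I go to the louvre, checking just before the hook.

```bash
cat >> h.py <<'E'
ry=.088; rail=np.array([.7197,.2357]); xh=np.array([np.cos(ry),np.sin(ry)]); yh=np.array([-np.sin(ry),np.cos(ry)])
def rk(X,Y=0): return rail+(X-.0645)*xh+Y*yh   # rack X, Y along the louvre from its middle
E
python3 - <<'E'
from h import *
Rg=R(np.pi/2+ry)
ctrl.move_linear((*rk(-.105,-.0015),.165),frame=Rg,max_speed=.12)
ctrl.move_linear((*rk(-.095,-.0015),.152),max_speed=.05); ctrl.hold(.3)
print(ctrl.get_finger_gap(),ctrl.get_t(),ctrl.get_position(),rk(-.095,-.0015))
p,d,cp=snap("wrist","pre"); snap("side","pres")
B=blue(p,d,cp); tab=ctrl.get_position()[:2]; D=B[:,:2]-tab; X=D@xh; Y=D@yh; Z=B[:,2]
for a in (.05,.08,.1,.112,.118,.124): m=(abs(X-a)<.003)&(Y>0)&(Y<.06); print(a,np.percentile(Z[m],[90,95,99]).round(4),Y[m].max().round(4))
m=(Z>.12)&(Z<.16)&(Y>.01)&(Y<.04); print("lip end",np.percentile(X[m],99.5))
W=world(d,cp); f=W.reshape(-1,3); E=f[:,:2]-rail; x=E@xh; y=E@yh
m=(abs(x)<.03)&(abs(y)<.06)&(f[:,2]>.085)&(f[:,2]<.103); print("rail pts",m.sum(),np.percentile(x[m],[2,50,98]).round(4) if m.sum() else "")
E
```

```text
0.009744957185997922 49.5333 [0.56101595 0.22021837 0.15223139] [0.56094902 0.22018791]
0.05 [0.1397 0.228  0.2297] 0.0545
0.08 [0.1394 0.1399 0.1407] 0.0545
0.1 [0.1392 0.1395 0.1401] 0.0541
0.112 [0.1401 0.1402 0.1406] 0.054
0.118 [0.14   0.1403 0.1407] 0.0428
0.124 [0.1398 0.14   0.1404] 0.0427
lip end 0.12374259870967791
rail pts 3600 [-0.0053  0.0098  0.011 ]
```

View pics/pre.png

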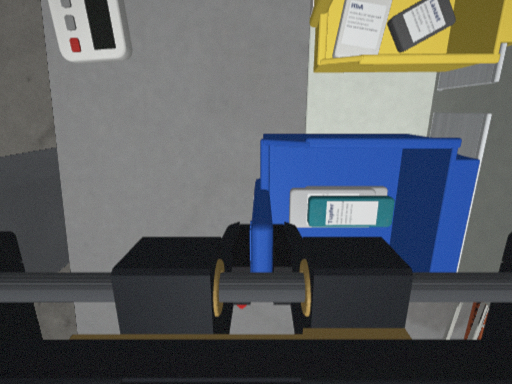

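The bin is level. The louvre edge is visible at (490,115), consistent with the measured rail. Hooking now.

Run:
```python
from h import *
f0=ctrl.get_contact_force()
print(ctrl.move_linear((*rk(-.055,-.0015),.152),max_speed=.05,guard=6), ctrl.get_contact_force()-f0)
print(ctrl.move_linear((*rk(-.055,-.0015),.112),max_speed=.03,guard=4), ctrl.get_position(), ctrl.get_contact_force()-f0, ctrl.get_finger_gap(), ctrl.get_t())
snap("wrist","hook")
```

```text
False [-0.28957513  0.40728176  0.99106577]
True [0.60055441 0.22363045 0.11436703] [-0.68913658  0.32109091  4.88792918] 0.009792602219741053 51.7167
```

View pics/hook.png

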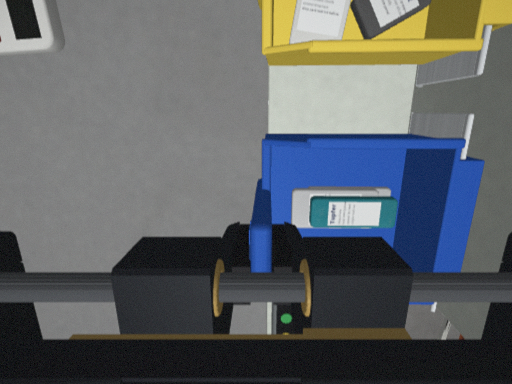

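The lip came down on the edge at the expected height (underside 42 mm up), with the flange behind the louvre at (468,135). Releasing.

Run:
```python
from h import *
ctrl.move_gripper(.05); ctrl.hold(.4)
x,y,z=ctrl.get_position(); ctrl.move_linear((x,y,.20),max_speed=.1); ctrl.move_linear((x-.10,y,.28),max_speed=.2)
print(ctrl.get_t(),ctrl.get_contact_force())
ctrl.goto((.56,.2,.27),Rt(0,.5)); p,d,cp=snap("wrist","hung")
B=blue(p,d,cp); E=B[:,:2]-rail; X=E@xh+.0645; Y=E@yh; Z=B[:,2]
for a in np.arange(-.06,.075,.012): m=(abs(X-a)<.004)&(abs(Y)<.06); print(a.round(3),m.sum(),np.percentile(Z[m],[50,98]).round(4) if m.sum()>3 else "")
cv2.imwrite("pics/hungb.png",cv2.resize(p[:260,:,::-1],(800,406),interpolation=cv2.INTER_CUBIC))
```

```text
54.7083 [ 0.41293046  0.17961534 -0.41503233]
-0.06 391 [0.1393 0.1417]
-0.048 157 [0.0811 0.0891]
-0.036 391 [0.0421 0.0956]
-0.024 375 [0.043  0.0994]
-0.012 371 [0.0437 0.1   ]
-0.0 369 [0.0445 0.1009]
0.012 359 [0.0453 0.1017]
0.024 355 [0.0461 0.1024]
0.036 359 [0.0469 0.1034]
0.048 95 [0.0479 0.1038]
0.06 0 
0.072 0
```

View pics/hungb.png

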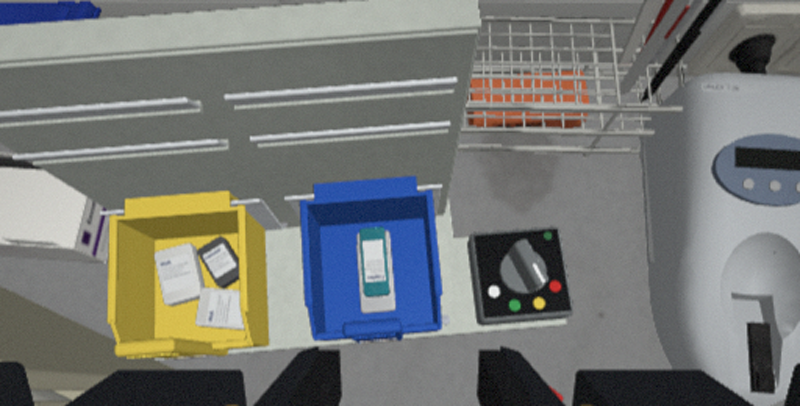

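The bin hangs square with tilt 0.067 rad, with the packs in it, level with the yellow bin. Next is the dial, whose pointer (542,285) is at yellow (540,302).

Run:
```python
from h import *
for n in("hung","rack1"):
    z=np.load(n+".npz"); f=world(z["d"],z).reshape(-1,3); c=z["p"].reshape(-1,3)
    E=f[:,:2]-rail; X=E@xh+.0645; Y=E@yh
    m=(abs(Y+.14)<.05)&(X<.06)&(X>-.08)&(f[:,2]>.058)&(f[:,2]<.07)
    q=f[m]; r=cv2.minAreaRect((q[:,:2]*1000).astype(np.float32)); print(n,m.sum(),r,q[:,2].max(), "rackXY",X[m].mean(),Y[m].mean())
    h=(abs(Y+.14)<.06)&(X<.06)&(X>-.09)&(f[:,2]>.026)&(f[:,2]<.033)
    print("housing",cv2.minAreaRect((f[h][:,:2]*1000).astype(np.float32)))
```

```text
hung 338 ((667.1798706054688, 91.81681823730469), (44.48094940185547, 13.665523529052734), 25.00221824645996) 0.06721230859562655 rackXY -0.0012157521363306942 -0.13795973751016374
housing ((667.5089111328125, 91.96670532226562), (89.52616119384766, 89.16830444335938), 4.3788557052612305)
rack1 348 ((667.554443359375, 91.33277893066406), (44.530128479003906, 14.29981803894043), 25.5333309173584) 0.0662661473694851 rackXY 0.0006873545996773954 -0.13818097323094441
housing ((667.9656982421875, 91.64306640625), (88.95144653320312, 88.9038314819336), 5.280279636383057)
```

Run:
```python
from h import *
c=np.array([.6675,.0917])
for n in("hung","rack1","w1"):
    z=np.load(n+".npz"); f=world(z["d"],z).reshape(-1,3)[z["d"].ravel()>0]
    for yaw in(.438,-.27):
        t=np.array([np.cos(yaw),np.sin(yaw)]); D=f[:,:2]-c; a=D@t; b=D@[t[1],-t[0]]
        m=(abs(a)<.045)&(abs(b)<.10)&(f[:,2]>.075)&(f[:,2]<.25)
        print(n,yaw,m.sum(),(f[m].max(0).round(3),f[m].mean(0).round(3)) if m.sum() else "")
    m=(f[:,1]<.03)&(f[:,1]>-.06)&(f[:,0]>.55)&(f[:,0]<.78); print("instr",np.percentile(f[m,2],[50,98]).round(3))
print(ctrl.solve_ik((*c,.048),R(.438)).round(1),ctrl.solve_ik((*c,.048),R(-.27)).round(1))
```

```text
hung 0.438 283 (array([0.676, 0.182, 0.102]), array([0.644, 0.177, 0.095]))
hung -0.27 1000 (array([0.737, 0.185, 0.241]), array([0.716, 0.176, 0.154]))
instr [0.002 0.087]
rack1 0.438 0 
rack1 -0.27 263 (array([0.737, 0.18 , 0.241]), array([0.729, 0.175, 0.195]))
instr [0.001 0.087]
w1 0.438 0 
w1 -0.27 88 (array([0.736, 0.181, 0.101]), array([0.725, 0.175, 0.088]))
instr [0.05  0.467]
[  5.7  24.5 100.9  -0.   54.6  70.6] [  5.7  24.5 100.9  -0.   54.6 111.2]
```

Turning fully to green in the grip would bring the gripper body near the panel. I turn only past the mid-point, to about +0.2 rad, and let the click spring it home.

Run:
```python
from h import *
c=(.6675,.0917); Ra=R(.438)
ctrl.move_gripper(.05); ctrl.goto((*c,.20),Ra)
print(ctrl.move_linear((*c,.048),max_speed=.08,guard=6)); ctrl.move_gripper(0); print(ctrl.get_finger_gap())
q=np.array(ctrl.get_qpos()); q0=q.copy()
for k in range(4): q[5]=q0[5]+np.degrees(.55)*(k+1)/4; ctrl.movej(q)
print(ctrl.get_eef_rot().round(3)[:,0],ctrl.get_wrist_torque(),ctrl.get_finger_gap())
ctrl.move_gripper(.05); ctrl.hold(.3); ctrl.move_linear((*c,.20),max_speed=.15)
ctrl.goto((.56,.2,.27),Rt(0,.5)); p,d,cp=snap("wrist","end")
f=world(d,cp).reshape(-1,3); E=f[:,:2]-rail; X=E@xh+.0645; Y=E@yh
m=(abs(Y+.14)<.05)&(X<.06)&(X>-.08)&(f[:,2]>.058)&(f[:,2]<.07); r=cv2.minAreaRect((f[m][:,:2]*1000).astype(np.float32)); print(r)
B=blue(p,d,cp); E=B[:,:2]-rail; X=E@xh+.0645; Y=E@yh; Z=B[:,2]
for a in (-.024,.024,.048): m=(abs(X-a)<.004)&(abs(Y)<.06); print(a,np.percentile(Z[m],[50,98]).round(4))
cv2.imwrite("pics/endb.png",cv2.resize(p[:260,:,::-1],(800,406),interpolation=cv2.INTER_CUBIC)); print(ctrl.get_t())
```

```text
False
0.013648915853864694
[ 0.994 -0.105 -0.001] [ 0.56125099  0.31636788 -0.10578134] 0.013868772911486825
((667.057373046875, 91.74576568603516), (14.235142707824707, 43.78660202026367), 82.48706817626953)
-0.024 [0.0431 0.0993]
0.024 [0.0461 0.1023]
0.048 [0.0478 0.1038]
64.1
```

View pics/endb.png

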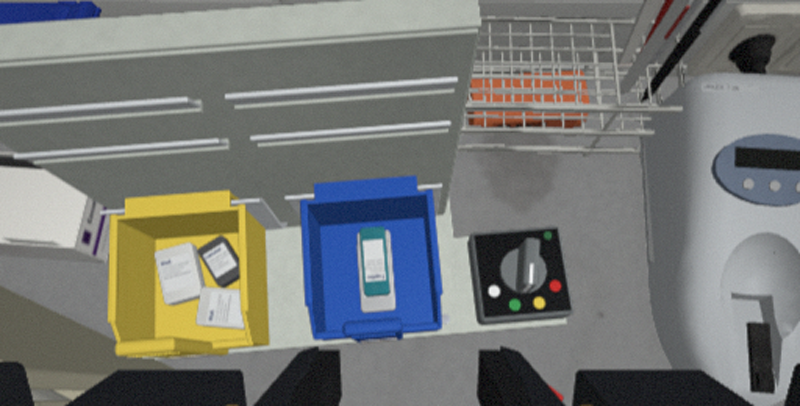

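The bin is fine, but the dial rests at only about +0.22 rad, short of the green disc (515,304). I regrip nearer the pointer end, where the body clears the panel, and turn it on to about 0.34.

Run:
```python
from h import *
c=np.array([.6672,.0917])
def P(y): return c-.011*np.array([np.cos(y),np.sin(y)])
def look(n):
    ctrl.goto((.56,.2,.27),Rt(0,.5)); p,d,cp=snap("wrist",n)
    f=world(d,cp).reshape(-1,3); E=f[:,:2]-rail; X=E@xh+.0645; Y=E@yh
    m=(abs(Y+.14)<.05)&(X<.06)&(X>-.08)&(f[:,2]>.058)&(f[:,2]<.07); r=cv2.minAreaRect((f[m][:,:2]*1000).astype(np.float32)); 
    a=r[2]-(90 if r[1][0]<r[1][1] else 0); print(r,"phi",ry-np.radians(a))
    B=blue(p,d,cp); E=B[:,:2]-rail; X=E@xh+.0645; Y=E@yh; Z=B[:,2]
    print([np.percentile(Z[(abs(X-a)<.004)&(abs(Y)<.06)],98).round(4) for a in(-.024,.024,.048)])
    cv2.imwrite("pics/"+n+"b.png",cv2.resize(p[:260,:,::-1],(800,406),interpolation=cv2.INTER_CUBIC))
look("e2")
y0=-.131; ctrl.goto((*P(y0),.2),R(y0)); f0=ctrl.get_contact_force()
print(ctrl.move_linear((*P(y0),.048),max_speed=.08,guard=6)); ctrl.move_gripper(0); print(ctrl.get_finger_gap())
for y in (-.19,-.255): ctrl.goto((*P(y),.048),R(y)); print(ctrl.get_contact_force()-f0)
ctrl.move_gripper(.05); ctrl.hold(.3); ctrl.move_linear((*P(-.255),.20),max_speed=.15)
look("e3"); ctrl.hold(.5); print(ctrl.get_t())
```

```text
((666.6800537109375, 91.94416046142578), (14.621992111206055, 43.38106155395508), 84.73033905029297) phi 0.179972934036159
[np.float64(0.099), np.float64(0.1027), np.float64(0.1039)]
False
0.013607163563242267
[ 0.08763453  3.98989754 -1.53581836]
[-0.23690145  4.27102844 -0.21604761]
((666.8326416015625, 91.83369445800781), (14.236504554748535, 43.748817443847656), 75.3268051147461) phi 0.34409556253447227
[np.float64(0.0993), np.float64(0.1023), np.float64(0.1043)]
71.6833
```

View pics/e3b.png

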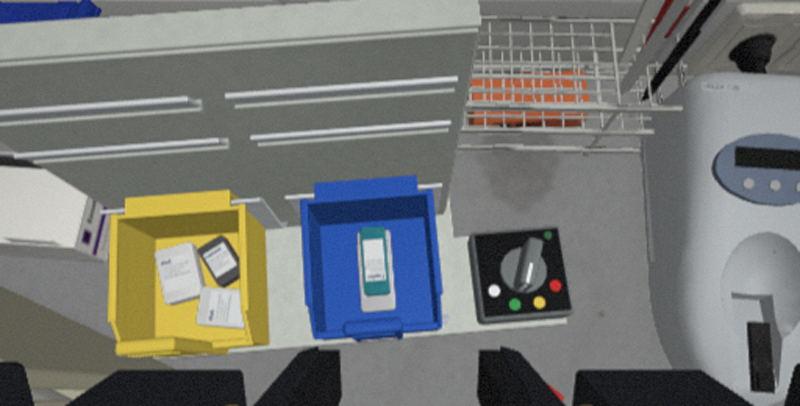

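The dial pointer (523,290) now reads +0.34 rad at green, the bin hangs with the packs in it, and the arm is clear.

```bash
python3 -c "
from cell import ctrl
print(ctrl.finish_job())"
```

```text
the job is handed in; nothing more can be done
None
```

The job is handed in, though no verdict came back: all four packs are in the blue bin, it hangs released on the free louvre, and the dial reads about 0.34 rad at green. I did not touch the timer, dropper bottle or tape dispenser.

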